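# Fit the retaining bar on the line winder and fold out its crank

### The job

Get the fishing-line winder on the shop counter ready for cranking: take the longer of the two handled bars from the open wooden case and lay it across the winder's two sloping saddles, over the line spool, lowering it fully home in both slots before you let go. Then fold the black grip of the winder's crank all the way out to its working position, square to the crank arm and pointing away from the spool. Leave the shorter bar and the other things on the counter where they stand.

Things in the scene. Friction and masses are not known exactly. Their poses are not given: they have to be found in the camera images.
- winder: Fixed line winder: wooden base 210 x 215 x 15 mm, two aluminium posts leaning 30 deg to its front (-x), a white spool (flanges 80 mm across, axis along y) between them, a crank at its +y side. Origin on the counter under the middle between the saddles; x points to its back, y along the spool to the crank, z up. Place and yaw vary; it may stand left or right of the case.
- guide_rail (a point): Middle of the winder's line-guide rail above and behind the saddles: a fixed level steel rod 10 mm in diameter, 184 mm long, along the winder's y, 275 mm above the counter and 60 mm behind (+x of) the winder's origin. Its end rods, at y +-92 mm, run back and down to x 135 mm, 150 mm up, then straight down.
- cradle: The two saddles atop the leaning posts, fixed to the winder. Origin: midway between them on the plane of their slot floors, 140 mm above the counter. y is the winder's y; z is square to the slot floors, leaning 30 deg from vertical to the winder's front; x points up the slope. The bar is home when its origin is here and its y and z axes are parallel to these (either end to either side).
- saddle (a point): Centre of the slot floor of the saddle at cradle y +70 mm; the other is at -70. Each is 26 mm long in y. Slot 38 mm wide in cradle x, side walls 8 mm thick, 12 mm high, open along cradle z; an end wall 12 mm high has its inner face at y +-96 mm. Between the saddles (|y| under 57 mm) nothing rises above the slot floors; the spool is 6 mm below them.
- long_bar: The retaining bar: loose flat aluminium bar 180 mm long (y) x 30 mm wide (x) x 10 mm thick, with a black upright plastic handle on its middle, 80 mm long (y), 22 mm wide (x), from 10 to 50 mm above the underside. Origin: centre of the underside, z up out of the handle. About 0.25 to 0.5 kg. Lies flat in the case, in either of two lanes, shared with the short bar.
- short_bar: Bystander: a like bar, but only 110 mm long with a handle 70 mm long; same width and height, same axes. Leave it in the case.
- case: Fixed open wooden case with a blue lining, outside 324 (x) x 270 (y) x 34 mm high, walls 12 mm, inner floor 14 mm above the counter. Origin: centre of its underside. The bars lie roughly along its y.
- grip (a joint): Angle of the folding crank grip about its upright hinge, rad: 0 = folded back over the crank arm (pointing to the winder's +x), 1.57 = end stop, fully out (pointing to the winder's +y). Turns counter-clockwise from above. Starts partly folded, at 0.35 to 0.9. Stays where it is left; friction about 0.05 N m (about 1 N at the grip).
- grip_hinge (a point): Centre of the grip's upright hinge at the height of the grip's centre line, 136 mm above the counter; at the front (-x) end of the crank arm, 65 mm in front of and 135 mm to the +y side of the winder's origin. The steel arm's top is 29 mm below this point; the hinge is about 18 mm across and rises 9 mm above it.
- grip_mid (a point): On the centre line of the level black grip, 52 mm from the hinge. The grip is a round bar 22 mm in diameter, from 18 to 80 mm from the hinge; it may be pinched from above or pushed from the side, there is 18 mm free between its underside and the arm.
- oil_bottle: Bystander: loose small grey bottle, 32 mm diameter, 95 mm tall, standing in the case between the bars' lanes. Origin: centre of its underside.
- reel: Bystander: loose fishing reel lying on the counter in front of the winder, body 64 mm diameter, 76 mm high, a flat foot reaching 50 mm to its +x. Origin: centre of its underside.
Things that resemble listed ones, but are neither listed nor needed, are in the scene too. What is shaped like the long_bar but blue, pink or red is not meant.

How it is judged:
On the way, in this order (a step that is already met when the one before it is completed fails the run):
1. the long bar is lowered fully home in both saddles while still held (x of long_bar in the frame of cradle between -0.008 and 0.008 m and y of long_bar in the frame of cradle between -0.012 and 0.012 m and z of long_bar in the frame of cradle between -0.004 and 0.004 m and angle between the z axis of long_bar and the z axis of cradle, either way round below 0.09 rad and angle between the y axis of long_bar and the y axis of cradle, either way round below 0.09 rad and contact force between the fingers and long_bar above 1 N and value of joint grip below 1.2 rad), for 0.1 s.
2. the bar, let go, lies home, and the crank grip is folded fully out (x of long_bar in the frame of cradle between -0.008 and 0.008 m and y of long_bar in the frame of cradle between -0.012 and 0.012 m and z of long_bar in the frame of cradle between -0.004 and 0.004 m and angle between the z axis of long_bar and the z axis of cradle, either way round below 0.09 rad and angle between the y axis of long_bar and the y axis of cradle, either way round below 0.09 rad and value of joint grip above 1.45 rad), for 0.2 s.
At the end, for the whole second after the job is handed in: The long bar lies at rest home in both saddle slots (its origin within 8 mm across, 12 mm along and 4 mm in height of the cradle's, axes within 0.09 rad), and the crank grip stands fully out (joint above 1.45 rad of 1.57) (all of step 2 and linear speed of long_bar below 0.02 m/s); the robot touches nothing.
It fails at once if the short bar is shifted by more than 30 mm or tipped (distance of short_bar from where it was at the start of the episode above 0.03 m or angle between short_bar's own z axis and vertical above 0.35 rad).
It fails at once if the oil bottle is shifted by more than 30 mm or tipped (distance of oil_bottle from where it was at the start of the episode above 0.03 m or angle between oil_bottle's own z axis and vertical above 0.35 rad).
It fails at once if the fishing reel is shifted by more than 30 mm or tipped (distance of reel from where it was at the start of the episode above 0.03 m or angle between reel's own z axis and vertical above 0.35 rad).
It also fails if it takes over 61 s, if anything falls off the work surface, if the arm or the gripper's body presses on something with over 40 N, if the wrist force passes 120 N, or if a joint passes its speed limit or range.

### The arm

A 6-joint arm with a two-finger parallel gripper is mounted at the origin on the work surface. World frame = base frame: x ahead of the robot, y to its left, z up, the work surface at z = 0. Lengths are in m, angles in rad, forces in N, time in s.
With the tool pointing down it reaches from about 0.275 to 0.825 m from the base axis. Payload 4.9 kg.
Tool frame: the origin (TCP) lies on the centre line of the jaws, within the pads' length; the fingertips stand 19 mm ahead of it and the grasp point (between the pads) is the TCP; z points along the fingers, y is the line along which they close (so a half turn about z gives the same grasp; the last joint's range is limited). The gripper opens to 85 mm and grips with 20 to 120 N. Pads are 22 mm wide; open, the fingers measure 114 mm over their backs; the gripper's body (76 mm by 85 mm) begins 54 mm behind the grasp point. The pads swing forward as they close: fully open they stand 13 mm farther back than shut.
Start: joints at [-1.323, 0.326, -0.193, 1.052, 0, 1.437], TCP at [0.205, -0.51, 0.25] pointing down, gripper open.
Joint ranges: [-2.65, 2.65], [-0.97, 1.79], [-1.3, 1.35], [-1.93, 2.1], [-1.47, 1.37], [-3.14, 3.14]. Speed limits (rad/s): [2.57, 2.57, 3.14, 3.14, 3.14, 3.14].

### API

Orientations are given as a rotation vector (axis times angle).
In Python, from bench import readout, imaging, job gives the robot as it stands. The module is installed in compiled form; this text tells all that it offers.
- The arm moves only by the shell command python3 -m crank 'ROWS' [FORCE]. ROWS is JSON, a list of rows, each an object of numbers: "x", "y", "z": the shift along the tool's x, y, z in cm; "wx", "wy", "wz": the turn, a rotation vector about the tool's x, y, z in rad; "gripper": the closure, from -1 (fully open) to 1 (shut), so that 0 is half open. A call has 1 to 8 rows; each row is the pose to reach, as a shift and turn from the pose commanded when the call began, along the tool's axes at that moment; what a row does not reach only later rows make up. A row lasts 1/8 s, in which the tool goes at most 62.5 mm and 10.7 degrees, less where a joint would pass 70% of its speed; a pose out of reach is approached as far as the arm can. A call with a gripper value outside its range is refused whole. The fingers move at their own pace and stop on an object; FORCE is the grip in N (left out, the last holds). Time passes only in rows, so rows that repeat a pose let the fingers close. It gives the time, the measured TCP pose, the force, the opening and the grip force at its end, in the units of the state.
- readout.observe(): the state, without advancing time (a new reading comes with each control period).
- imaging.read_camera(name): name is "scene" or "top" or "wrist"; returns a dict with "img" (420x560x3 uint8, red, green, blue), "camera_matrix" (3x3 intrinsics, pixels), "dist" ([k1, k2, p1, p2, k3] as OpenCV has them; the pictures are not rectified), "position" and "rotation" of the camera in the world. Camera axes: x right, y down, z forward; pixel columns grow to the right and rows downward; lengths in m; the calibration is good to about 2 mm. A picture is of the moment at which its call begins. There is no depth.
- job.sign_off(): hands the job in; it is judged then, once.
The state is a dict: "time": time; "q": joint angles; "joint_velocities": joint speeds; "tau": joint torques, N m; "position": TCP position; "ee_rot": TCP orientation; "contact_force": force on the tool from outside, world axes, zero at the start; "moment": the same for the moment, N m; "grip_width": opening from 0.0 (shut) to 1.0 (fully open); "grasp_force": force on a finger pad.
Only numpy, scipy, OpenCV 4.12 (cv2) and the standard library are available. Lean on these libraries where they do the work, as an engineer would, in place of code of your own. Each camera call takes 0.05 s, during which the arm holds its last target. There are 200 camera calls.

## Working session

There is one attempt and no reset: what is moved stays moved. The work goes in short steps, Python scripts to look and compute and a shell command to move; the robot and the scene stay as the last step left them, time stands still between calls to the robot, and variables do not carry over. Pictures are saved under pics/ and viewed, at most 13 in all, crops included, and the job is handed in when it is done.

```bash
mkdir -p pics
cat > h.py <<'E'
import numpy as np, cv2
from scipy.spatial.transform import Rotation as R
from bench import readout, imaging, job
def cam(n,save=None):
    c=imaging.read_camera(n)
    c={k:(np.array(v) if k!='img' else v) for k,v in c.items()}
    if c['rotation'].shape!=(3,3): c['rotation']=R.from_rotvec(c['rotation']).as_matrix()
    if save: cv2.imwrite(f'pics/{save}.png',c['img'][:,:,::-1]); np.save(f'pics/{save}.npy',c,allow_pickle=True)
    return c
def load(n): return np.load(f'pics/{n}.npy',allow_pickle=True).item()
def rays(c,uv):
    p=cv2.undistortPoints(np.array(uv,float).reshape(-1,1,2),c['camera_matrix'],c['dist']).reshape(-1,2)
    return np.c_[p,np.ones(len(p))]@c['rotation'].T
def onz(c,uv,z):
    d=rays(c,uv); o=c['position']; return o+d*((z-o[2])/d[:,2])[:,None]
def proj(c,P):
    Rm=c['rotation'].T; return cv2.projectPoints(np.array(P,float).reshape(-1,1,3),cv2.Rodrigues(Rm)[0],-Rm@c['position'],c['camera_matrix'],c['dist'])[0].reshape(-1,2)
E
python3 - <<'E'
from h import *
s=readout.observe(); print(s)
for n in('scene','top'):
    c=cam(n,n+'0'); print(n,c['position'],c['rotation'])
cv2.imwrite('pics/top0b.png',cv2.resize(load('top0')['img'][:,:,::-1],(800,600)))
cv2.imwrite('pics/scene0b.png',cv2.resize(load('scene0')['img'][:,:,::-1],(800,600)))
E
```

```text
{'time': 0.0, 'q': array([-1.32322074e+00,  3.26916155e-01, -1.93585173e-01,  1.05202087e+00,
       -2.03808948e-05,  1.43662141e+00]), 'joint_velocities': array([ 0.0006496 ,  0.00148818, -0.00014877,  0.00087606, -0.00034668,
       -0.00072526]), 'tau': array([ 1.02665490e-03, -4.43397331e+01,  2.62440830e+01,  1.54921581e-02,
       -6.10293000e-05, -4.43882712e-06]), 'position': array([ 0.20478022, -0.50985518,  0.24951643]), 'ee_rot': array([-3.08284612e+00, -5.95691042e-01,  1.85493117e-04]), 'contact_force': array([-0.36596199, -0.36106549,  0.86812704]), 'moment': array([-0.02429716, -0.03631123, -0.00472203]), 'grasp_force': 0.0, 'grip_width': 0.9958600800562762}
scene [ 1.21222442 -0.55541588  0.74541352] [[ 0.56081171  0.44970095 -0.69516853]
 [ 0.82776617 -0.28717121  0.48201231]
 [ 0.01712901 -0.84575514 -0.53329621]]
top [ 0.37485242 -0.06581204  1.81169416] [[ 0.02304173 -0.99749596  0.06686471]
 [-0.9996888  -0.02234957  0.01108129]
 [-0.00955914 -0.06709924 -0.99770051]]
```

View pics/top0b.png

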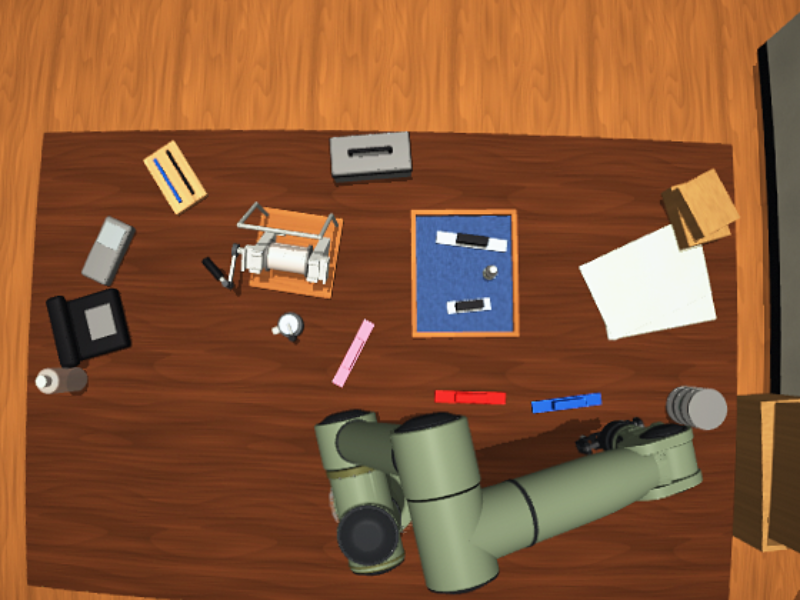

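View pics/scene0b.png

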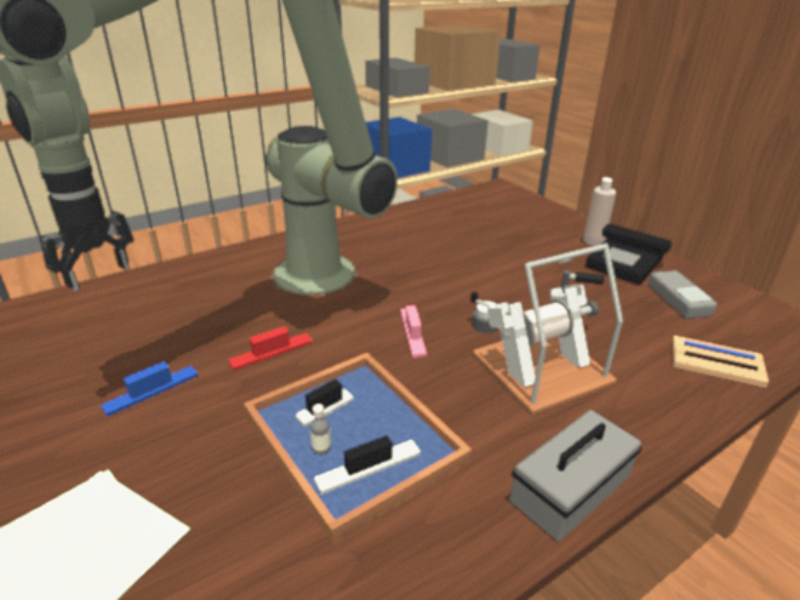

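The top view shows the winder at about (290,255) with its back facing away from the robot (+x). The long bar is in the case's far lane at (472,241), the short bar at (468,305), the bottle at (490,271) and the reel at (290,325). Next I'll measure them.

Run:
```python
from h import *
c=load('top0'); im=c['img']
hsv=cv2.cvtColor(im,cv2.COLOR_RGB2HSV)
m=((hsv[...,1]<60)&(hsv[...,2]>150)).astype(np.uint8)
dk=((hsv[...,2]<60)&(hsv[...,1]<140)).astype(np.uint8)
for nm,mm,z,box in(('barwhite',m,.024,(295,155,360,182)),('handle',dk,.064,(310,158,350,178))):
    x0,y0,x1,y1=box; k=np.zeros_like(mm);k[y0:y1,x0:x1]=mm[y0:y1,x0:x1]
    pts=np.argwhere(k)[:,::-1].astype(float)
    P=onz(c,pts,z)[:,:2]
    r=cv2.minAreaRect(P.astype(np.float32)*1000); print(nm,len(pts),P.mean(0),r, cv2.boxPoints(r).round(0).tolist())
z=im[135:215,130:250][:,:,::-1]
cv2.imwrite('pics/w0.png',cv2.resize(z,None,fx=6.5,fy=6.5,interpolation=cv2.INTER_CUBIC))
```

```text
barwhite 261 [ 0.65987395 -0.23140189] ((661.5744018554688, -233.18092346191406), (181.07693481445312, 31.625991821289062), 83.95795440673828) [[636.0, -322.0], [668.0, -325.0], [687.0, -145.0], [655.0, -141.0]]
handle 143 [ 0.6598716  -0.23031248] ((659.9546508789062, -230.16690063476562), (77.37440490722656, 24.516510009765625), 83.22272491455078) [[643.0, -267.0], [668.0, -270.0], [677.0, -193.0], [652.0, -190.0]]
```

View pics/w0.png

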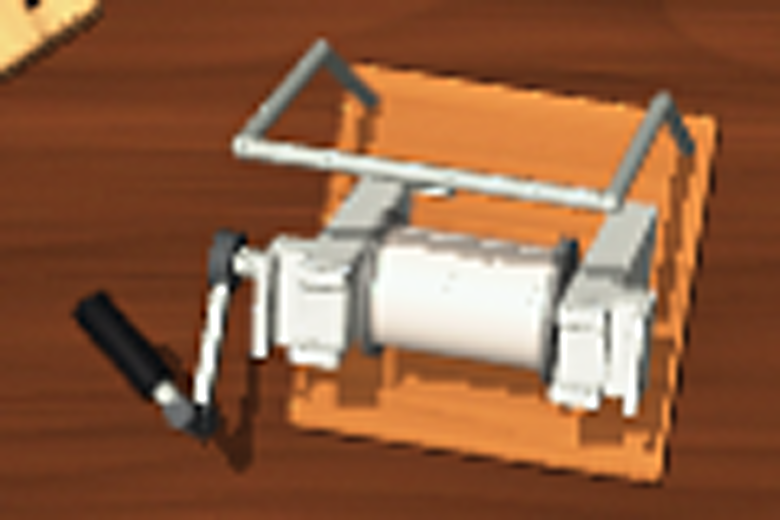

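Crop: rail ends at (240,147) and (612,203), base corners at (358,62), (716,118), (660,483) and (290,428), and the grip pointing left and slightly up from its hinge at (180,410).

Run:
```python
from h import *
c=load('top0')
f=lambda q:(np.array(q,float)+.5)/6.5-.5+[130,135]
r=onz(c,f([(240,147),(612,203)]),.275)[:,:2]
b=onz(c,f([(716,118),(660,483),(290,428)]),.015)[:,:2]
d=r[0]-r[1]; print('rail',r,np.linalg.norm(d)); psi=np.arctan2(-d[0],d[1])
e=b[2]-b[1]; e2=b[0]-b[1]
print('psi rail',psi,'base',np.arctan2(-e[0],e[1]),np.arctan2(e2[1],e2[0]),np.linalg.norm(e),np.linalg.norm(e2))
X=np.array([np.cos(psi),np.sin(psi)]);Y=np.array([-np.sin(psi),np.cos(psi)])
print('origin rail',r.mean(0)-.06*X,'base centre',(b[0]+b[2])/2)
h=onz(c,f([(180,412),(95,300)]),.136)[:,:2]
o=r.mean(0)-.06*X
print('hinge',h,'model',o-.065*X+.135*Y)
g=h[1]-h[0]; print('grip', np.arctan2(g@Y,g@X))
for p in (np.r_[o,.14],): print(proj(c,[p]))
```

```text
rail [[0.64775827 0.30712143]
 [0.62307599 0.12337608]] 0.18539570237287148
psi rail -0.13352937225935732 base -0.1251115639413203 -0.12120303743855483 0.21286174125217844 0.20937780662873223
origin rail [0.57595124 0.22323673] base centre [0.62420892 0.21618755]
hinge [[0.53017546 0.36703443]
 [0.58909046 0.41590394]] model [0.5295028  0.36568863]
grip 0.8259962264895859
[[198.84712223 185.35093834]]
```

```bash
cat >> h.py <<'E'
def down(yaw,pitch=0):
    # tool y along dir (yaw-90deg); pitch: tool z leans toward +x of a frame at yaw-90deg
    Rz=R.from_euler('z',yaw-np.pi/2)
    base=np.array([[0,1,0],[1,0,0],[0,0,-1.]]).T  # cols: x_t=(0,1,0), y_t=(1,0,0), z_t=(0,0,-1)
    return Rz*R.from_euler('y',-pitch)*R.from_matrix(base)
def delta(p,Rt,p0=None,R0=None):
    s=readout.observe()
    p0=s['position'] if p0 is None else np.array(p0); R0=R.from_rotvec(s['ee_rot']) if R0 is None else R0
    print('shift cm',(R0.inv().apply(np.array(p)-p0)*100).round(2),'turn',(R0.inv()*Rt).as_rotvec().round(3))
E
python3 - <<'E'
from h import *
delta([.6605,-.232,.2],down(np.pi/2-.105))
E
```

```text
shift cm [52.64 -8.81  4.98] turn [-1.000e-03 -1.000e-03 -1.084e+00]
```

```bash
python3 -m crank '[{"x":26,"y":-4.4,"z":2.5,"wz":-0.54,"gripper":-0.2},{"x":26,"y":-4.4,"z":2.5,"wz":-0.54,"gripper":-0.2},{"x":52.6,"y":-8.8,"z":5,"wz":-1.084,"gripper":-0.2},{"x":52.6,"y":-8.8,"z":5,"wz":-1.084,"gripper":-0.2},{"x":52.6,"y":-8.8,"z":5,"wz":-1.084,"gripper":-0.2},{"x":52.6,"y":-8.8,"z":5,"wz":-1.084,"gripper":-0.2},{"x":52.6,"y":-8.8,"z":5,"wz":-1.084,"gripper":-0.2},{"x":52.6,"y":-8.8,"z":5,"wz":-1.084,"gripper":-0.2}]' 60
python3 - <<'E'
from h import *
delta([.6605,-.232,.2],down(np.pi/2-.105))
E
```

```text
shift cm [52.64 -8.81  4.98] turn [-1.000e-03 -1.000e-03 -1.084e+00]schema error: expected keys x, y, z, wx, wy, wz, gripper
```

```bash
python3 -m crank '[{"x":26,"y":-4.4,"z":2.5,"wx":0,"wy":0,"wz":-0.54,"gripper":-0.2},{"x":26,"y":-4.4,"z":2.5,"wx":0,"wy":0,"wz":-0.54,"gripper":-0.2},{"x":52.6,"y":-8.8,"z":5,"wx":0,"wy":0,"wz":-1.084,"gripper":-0.2},{"x":52.6,"y":-8.8,"z":5,"wx":0,"wy":0,"wz":-1.084,"gripper":-0.2},{"x":52.6,"y":-8.8,"z":5,"wx":0,"wy":0,"wz":-1.084,"gripper":-0.2},{"x":52.6,"y":-8.8,"z":5,"wx":0,"wy":0,"wz":-1.084,"gripper":-0.2},{"x":52.6,"y":-8.8,"z":5,"wx":0,"wy":0,"wz":-1.084,"gripper":-0.2},{"x":52.6,"y":-8.8,"z":5,"wx":0,"wy":0,"wz":-1.084,"gripper":-0.2}]' 60
python3 - <<'E'
from h import *
delta([.6605,-.232,.2],down(np.pi/2-.105))
E
```

```text
time: 1.1
position: [0.6313, -0.2498, 0.2029]
ee_rot: [-2.334, -2.101, 0.001]
contact_force: [0.2, -1.6, -0.3]
grip_width: 0.603
grasp_force: 0.0
shift cm [2.08 2.72 0.29] turn [-0.001 -0.     0.   ]
```

```bash
python3 -m crank '[{"x":2,"y":2.7,"z":0.3,"wx":0,"wy":0,"wz":0,"gripper":-0.2},{"x":2,"y":2.7,"z":0.3,"wx":0,"wy":0,"wz":0,"gripper":-0.2},{"x":2,"y":2.7,"z":0.3,"wx":0,"wy":0,"wz":0,"gripper":-0.2}]'
python3 - <<'E'
from h import *
c=cam('wrist','wr1'); print(c['position'])
delta([.6605,-.232,.2],down(np.pi/2-.105))
cv2.imwrite('pics/wr1b.png',c['img'][:,:,::-1])
E
```

```text
time: 1.48
position: [0.6582, -0.2343, 0.1999]
ee_rot: [-2.334, -2.101, 0.002]
contact_force: [0.1, 0.1, -0.4]
grip_width: 0.604
grasp_force: 0.0
[ 0.66464065 -0.1688097   0.32364902]
shift cm [0.3  0.22 0.03] turn [-0.001 -0.    -0.001]
```

View pics/wr1b.png

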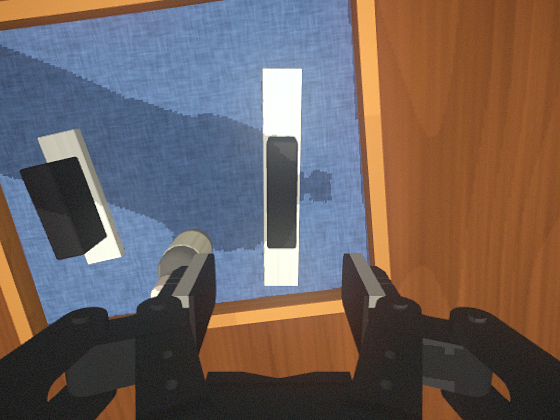

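The wrist view shows the bar upright at u 264–301, v 69–286, with the handle at v 137–248. The bottle's top is near (187,243), left of the bar.

Run:
```python
from h import *
c=load('wr1')
P=onz(c,[(264,69),(301,69),(264.5,286),(299,286)],.024)[:,:2]; print(P, P.mean(0))
y=(P[:2].mean(0)-P[2:].mean(0)); print(np.linalg.norm(y),np.arctan2(-y[0],y[1]))
print('handle top',onz(c,[(267,137),(297,137),(267,248),(297,248)],.064)[:,:2].mean(0))
print('bottle',onz(c,[(180,250)],.1))
m=P.mean(0)
delta([m[0],m[1],.055],down(np.pi/2+np.arctan2(-y[0],y[1])))
```

```text
[[ 0.65612564 -0.14149636]
 [ 0.68376901 -0.14446518]
 [ 0.63565376 -0.3197563 ]
 [ 0.66581912 -0.32294849]] [ 0.66034189 -0.23216658]
0.17940316008419732 -0.10728791350443008
handle top [ 0.66019965 -0.22997913]
bottle [[ 0.592329   -0.25064314  0.1       ]]
shift cm [ 0.28  0.22 14.53] turn [-0.001  0.     0.001]
```

```bash
python3 -m crank '[{"x":0.3,"y":0.2,"z":4,"wx":0,"wy":0,"wz":0,"gripper":-0.2},{"x":0.3,"y":0.2,"z":9,"wx":0,"wy":0,"wz":0,"gripper":-0.2},{"x":0.3,"y":0.2,"z":13,"wx":0,"wy":0,"wz":0,"gripper":-0.2},{"x":0.3,"y":0.2,"z":14.4,"wx":0,"wy":0,"wz":0,"gripper":-0.2},{"x":0.3,"y":0.2,"z":14.4,"wx":0,"wy":0,"wz":0,"gripper":-0.2},{"x":0.3,"y":0.2,"z":14.4,"wx":0,"wy":0,"wz":0,"gripper":1},{"x":0.3,"y":0.2,"z":14.4,"wx":0,"wy":0,"wz":0,"gripper":1},{"x":0.3,"y":0.2,"z":14.4,"wx":0,"wy":0,"wz":0,"gripper":1}]' 70 && python3 -m crank '[{"x":0,"y":0,"z":0,"wx":0,"wy":0,"wz":0,"gripper":1},{"x":0,"y":0,"z":0,"wx":0,"wy":0,"wz":0,"gripper":1},{"x":0,"y":0,"z":0,"wx":0,"wy":0,"wz":0,"gripper":1}]'
```

```text
time: 2.52
position: [0.6623, -0.2322, 0.0591]
ee_rot: [2.333, 2.099, 0.001]
contact_force: [-2.2, -0.4, 5.8]
grip_width: 0.245
grasp_force: 70.1
time: 2.9
position: [0.6623, -0.2322, 0.0591]
ee_rot: [2.333, 2.099, 0.001]
contact_force: [-2.8, 0.3, 6.1]
grip_width: 0.244
grasp_force: 70.1
```

```bash
python3 -m crank '[{"x":0,"y":0,"z":-2,"wx":0,"wy":0,"wz":0,"gripper":1},{"x":0,"y":0,"z":-6,"wx":0,"wy":0,"wz":0,"gripper":1},{"x":0,"y":0,"z":-11,"wx":0,"wy":0,"wz":0,"gripper":1},{"x":0,"y":0,"z":-16,"wx":0,"wy":0,"wz":0,"gripper":1},{"x":0,"y":0,"z":-20,"wx":0,"wy":0,"wz":0,"gripper":1},{"x":0,"y":0,"z":-21,"wx":0,"wy":0,"wz":0,"gripper":1},{"x":0,"y":0,"z":-21,"wx":0,"wy":0,"wz":0,"gripper":1},{"x":0,"y":0,"z":-21,"wx":0,"wy":0,"wz":0,"gripper":1}]'
python3 - <<'E'
from h import *
o=np.array([.576,.223]);psi=-.128
Rw=R.from_euler('z',psi)
zc=Rw.apply([-.5,0,.8660254]); 
p=np.r_[o,.14]+zc*(.045+.10)
print(p); delta([.45,-.1,.27],down(np.pi/2-.105)); delta(p,down(np.pi/2+psi,np.pi/6))
print(down(np.pi/2+psi,np.pi/6).as_matrix(),zc)
c=cam('wrist','wr2')
cv2.imwrite('pics/wr2b.png',c['img'][:,:,::-1])
E
```

```text
time: 3.9
position: [0.6602, -0.2309, 0.264]
ee_rot: [-2.332, -2.099, 0.002]
contact_force: [-0.4, -0.2, -3.6]
grip_width: 0.247
grasp_force: 69.3
[0.50409311 0.23225468 0.26557368]
shift cm [ 10.82 -22.28  -0.5 ] turn [-0.004 -0.001  0.   ]
shift cm [ 4.442e+01 -2.038e+01 -2.000e-02] turn [-0.527 -0.007  0.022]
[[ 0.12765076  0.8589406   0.49590959]
 [ 0.99181918 -0.1105488  -0.06382538]
 [ 0.          0.5        -0.8660254 ]] [-0.49590959  0.06382538  0.8660254 ]
```

View pics/wr2b.png

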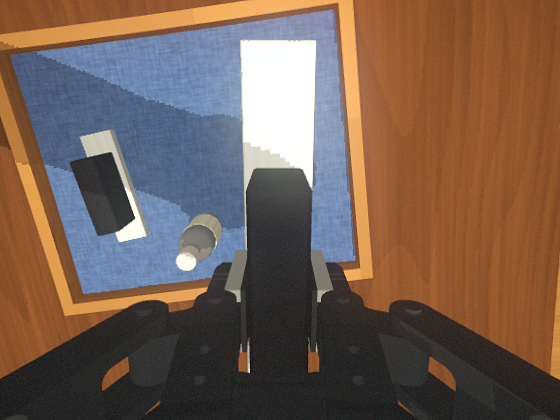

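The wrist view shows the bar held: its far end edge at v=40 (u 242–316), the handle base edge at v≈169 and the handle top edge at v≈191 (u 247–312). From these I'll work out the pose in the hand.

Run:
```python
from h import *
from scipy.optimize import least_squares
c=load('wr2'); s=readout.observe(); R0=R.from_rotvec(s['ee_rot']).as_matrix(); p0=s['position']
uv=np.array([(242,40),(316,40),(247,191),(312,191),(257,169),(302,169)],float)
# left in image = -world x ; tool y=+world x
M=np.array([(90,-15,10),(90,15,10),(40,-11,50),(40,11,50),(40,-11,10),(40,11,10)])/1e3 # along, across, height
def f(q,n=4):
    d,a,t,w=q # depth of underside, along shift, tilt about tool y, yaw
    B=M*[1,1,-1]; T=R.from_euler('zy',[w,t]).apply(B)+[a,0.,d]
    return (proj(c,T@R0.T+p0)-uv)[:n].ravel()
for n in(4,6):
    r=least_squares(f,[.045,0,0,0],args=(n,)); print(r.x,r.fun.round(1))
q=r.x
print('edge far on-plane check',(onz(c,uv[:2],p0[2]-.045+.010)-p0)@R0)
```

```text
[ 0.05463322  0.0016557   0.07935116 -0.00479765] [-1.   0.4  0.8 -0.1  0.8  0.1 -0.1 -0.3]
[ 0.04841757  0.00025785  0.03389775 -0.00491757] [-1.5  1.5  1.2  0.9 -0.3  0.2  1.1 -0.2 -2.9 -1.2  3.  -1.5]
edge far on-plane check [[ 0.09028341 -0.01482699  0.03519638]
 [ 0.09022186  0.01403994  0.03507624]]
```

```bash
python3 -m crank '[{"x":3.5,"y":-7,"z":-1,"wx":0,"wy":0,"wz":0,"gripper":1},{"x":7,"y":-13,"z":-1,"wx":-0.13,"wy":0,"wz":0,"gripper":1},{"x":11,"y":-18,"z":-1,"wx":-0.25,"wy":0,"wz":0.01,"gripper":1},{"x":16,"y":-21,"z":-1,"wx":-0.4,"wy":0,"wz":0.01,"gripper":1},{"x":21,"y":-22,"z":-1,"wx":-0.52,"wy":-0.007,"wz":0.022,"gripper":1},{"x":26,"y":-22,"z":-1,"wx":-0.527,"wy":-0.007,"wz":0.022,"gripper":1},{"x":30,"y":-22,"z":-1,"wx":-0.527,"wy":-0.007,"wz":0.022,"gripper":1},{"x":30,"y":-22,"z":-1,"wx":-0.527,"wy":-0.007,"wz":0.022,"gripper":1}]'
python3 - <<'E'
from h import *
o=np.array([.576,.223]);psi=-.128
zc=R.from_euler('z',psi).apply([-.5,0,.8660254]); 
delta(np.r_[o,.14]+zc*(.045+.10),down(np.pi/2+psi,np.pi/6))
E
```

```text
time: 4.95
position: [0.4723, 0.0931, 0.2752]
ee_rot: [2.027, 1.796, 0.481]
contact_force: [0.2, -0.3, -4.2]
grip_width: 0.243
grasp_force: 70.5
shift cm [14.2   0.8   1.56] turn [ 0.001 -0.003  0.006]
```

```bash
python3 -m crank '[{"x":6,"y":0.4,"z":0.8,"wx":0,"wy":0,"wz":0,"gripper":1},{"x":11,"y":0.8,"z":1.5,"wx":0,"wy":0,"wz":0.006,"gripper":1},{"x":14.2,"y":0.8,"z":1.5,"wx":0,"wy":0,"wz":0.006,"gripper":1},{"x":14.2,"y":0.8,"z":1.5,"wx":0,"wy":0,"wz":0.006,"gripper":1},{"x":14.2,"y":0.8,"z":1.5,"wx":0,"wy":0,"wz":0.006,"gripper":1}]'
python3 - <<'E'
from h import *
o=np.array([.576,.223]);psi=-.128
zc=R.from_euler('z',psi).apply([-.5,0,.8660254]); 
delta(np.r_[o,.14]+zc*(.045+.10),down(np.pi/2+psi,np.pi/6))
w=cam('wrist','wr3'); c=cam('scene','sc3')
# predicted slot corners (inner wall edges at wall tops & floor) for +y saddle
A=R.from_euler('z',psi)*R.from_euler('y',-np.pi/6)
C=lambda q:A.apply(np.array(q)/1e3)+np.r_[o,.14]
im=w['img'][:,:,::-1].copy()
for q in [(sx*19,y,z) for sx in(-1,1) for y in(57,83) for z in (12,)]+[(-19,96,12),(19,96,12)]:
    u=proj(w,[C(q)])[0]; print(q,u.round(0)); cv2.circle(im,(int(u[0]),int(u[1])),3,(0,0,255),1)
P=proj(c,[np.r_[o,.16]])[0].astype(int); k=c['img'][max(0,P[1]-80):P[1]+80,P[0]-120:P[0]+120,::-1]
cv2.imwrite('pics/j3.png',np.vstack([cv2.resize(im,(400,300)),cv2.resize(k,(400,267))]) if 0 else np.hstack([im[:, :400],cv2.resize(k,(400,420))[:, :]]))
E
```

```text
time: 5.58
position: [0.5055, 0.2277, 0.266]
ee_rot: [2.038, 1.782, 0.478]
contact_force: [0.2, -0.9, -3.8]
grip_width: 0.24
grasp_force: 70.5
shift cm [ 0.43 -0.2  -0.06] turn [ 0.001  0.003 -0.005]
(-19, 57, 12) [247. 112.]
(-19, 83, 12) [246.  70.]
(19, 57, 12) [304. 111.]
(19, 83, 12) [305.  69.]
(-19, 96, 12) [245.  48.]
(19, 96, 12) [305.  47.]
```

View pics/j3.png

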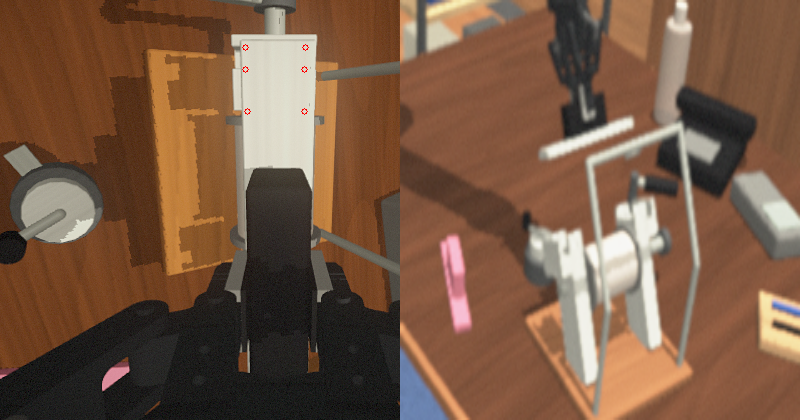

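The bar hangs over the winder, and the visible left edge (u≈233) and end edge (v≈36) of the +y saddle agree with the prediction to 1–2 mm. I'll correct the offset and go down to just above the walls.

```bash
python3 -m crank '[{"x":0.4,"y":-0.2,"z":0,"wx":0,"wy":0,"wz":-0.005,"gripper":1},{"x":0.4,"y":-0.2,"z":3,"wx":0,"wy":0,"wz":-0.005,"gripper":1},{"x":0.4,"y":-0.2,"z":6,"wx":0,"wy":0,"wz":-0.005,"gripper":1},{"x":0.4,"y":-0.2,"z":7.8,"wx":0,"wy":0,"wz":-0.005,"gripper":1},{"x":0.4,"y":-0.2,"z":7.8,"wx":0,"wy":0,"wz":-0.005,"gripper":1},{"x":0.4,"y":-0.2,"z":7.8,"wx":0,"wy":0,"wz":-0.005,"gripper":1}]'
python3 - <<'E'
from h import *
o=np.array([.576,.223]);psi=-.128
zc=R.from_euler('z',psi).apply([-.5,0,.8660254]); 
delta(np.r_[o,.14]+zc*.045,down(np.pi/2+psi,np.pi/6))
w=cam('wrist','wr4'); c=cam('scene','sc4')
P=proj(c,[np.r_[o,.16]])[0].astype(int); k=c['img'][P[1]-50:P[1]+50,P[0]-50:P[0]+50,::-1]
im=cv2.resize(w['img'][0:200,180:380,::-1],(400,400))
cv2.imwrite('pics/j4.png',np.hstack([im,cv2.resize(k,(400,400),interpolation=cv2.INTER_CUBIC)]))
E
```

```text
time: 6.42
position: [0.5441, 0.2281, 0.1998]
ee_rot: [2.032, 1.785, 0.482]
contact_force: [1.0, 0.3, -3.6]
grip_width: 0.24
grasp_force: 70.4
shift cm [-0.1  -0.2   2.29] turn [ 0.004  0.001 -0.001]
```

View pics/j4.png

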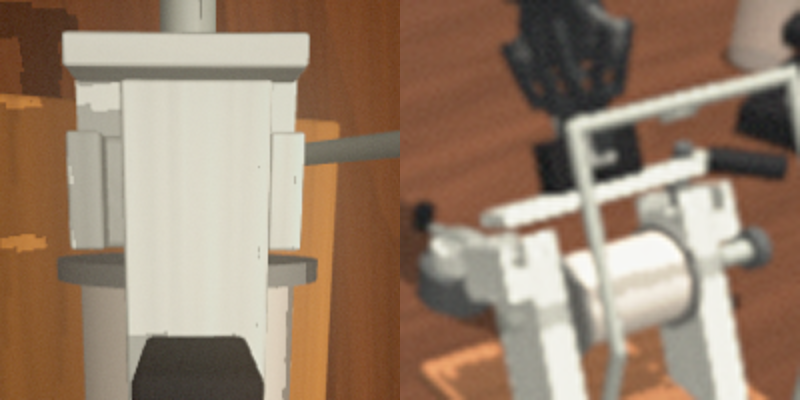

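Left panel (2× crop): saddle walls at u 70–105 and 272–303, bar at 123–270, so the bar sits about 2 mm too far to the +x side. Its end is at v=80, just short of the end wall's edge at v≈67.

Run:
```python
from h import *
o=np.array([.576,.223]);psi=-.128
A=R.from_euler('z',psi)*R.from_euler('y',-np.pi/6)
w=load('wr4'); s=readout.observe(); R0=R.from_rotvec(s['ee_rot']).as_matrix()
f=lambda P:((proj(w,P)-[180,0])*2+.5).round(0).tolist()
C=lambda q:A.apply(np.array(q)/1e3)+np.r_[o,.14]
print('model walls',f(C([(-27,83,12),(27,83,12),(-27,57,12),(27,57,12),(0,96,12)])),'seen (70,132),(303,132),(70,247),(300,247),(-,67)')
for d in(.045,.048,.051): print('bar end',d,f((np.array([(.09,-.015,d-.01),(.09,.015,d-.01)])@R0.T)+s['position']),'seen (123,80)(270,80)')
```

```text
model walls [[70.0, 135.0], [310.0, 135.0], [75.0, 254.0], [305.0, 253.0], [190.0, 72.0]] seen (70,132),(303,132),(70,247),(300,247),(-,67)
bar end 0.045 [[125.0, 79.0], [279.0, 79.0]] seen (123,80)(270,80)
bar end 0.048 [[126.0, 82.0], [278.0, 81.0]] seen (123,80)(270,80)
bar end 0.051 [[128.0, 84.0], [276.0, 84.0]] seen (123,80)(270,80)
```

```bash
python3 -m crank '[{"x":0,"y":-0.2,"z":0,"wx":0,"wy":0,"wz":0,"gripper":1},{"x":0,"y":-0.2,"z":0.8,"wx":0,"wy":0,"wz":0,"gripper":1},{"x":0,"y":-0.2,"z":1.4,"wx":0,"wy":0,"wz":0,"gripper":1},{"x":0,"y":-0.2,"z":1.8,"wx":0,"wy":0,"wz":0,"gripper":1},{"x":0,"y":-0.2,"z":2.1,"wx":0,"wy":0,"wz":0,"gripper":1},{"x":0,"y":-0.2,"z":2.1,"wx":0,"wy":0,"wz":0,"gripper":1},{"x":0,"y":-0.2,"z":2.1,"wx":0,"wy":0,"wz":0,"gripper":1}]'
python3 - <<'E'
from h import *
o=np.array([.576,.223]);psi=-.128
zc=R.from_euler('z',psi).apply([-.5,0,.8660254]); 
delta(np.r_[o,.14]+zc*.045,down(np.pi/2+psi,np.pi/6))
E
```

```text
time: 7.4
position: [0.5528, 0.227, 0.18]
ee_rot: [2.032, 1.786, 0.481]
contact_force: [-0.0, 0.7, -4.1]
grip_width: 0.242
grasp_force: 70.7
shift cm [-0.1   0.03  0.14] turn [ 0.003  0.001 -0.   ]
```

No contact yet, so I'll keep going down gently.

```bash
python3 -m crank '[{"x":0,"y":0,"z":0.1,"wx":0,"wy":0,"wz":0,"gripper":1},{"x":0,"y":0,"z":0.2,"wx":0,"wy":0,"wz":0,"gripper":1},{"x":0,"y":0,"z":0.2,"wx":0,"wy":0,"wz":0,"gripper":1}]'; python3 -m crank '[{"x":0,"y":0,"z":0.1,"wx":0,"wy":0,"wz":0,"gripper":1},{"x":0,"y":0,"z":0.2,"wx":0,"wy":0,"wz":0,"gripper":1},{"x":0,"y":0,"z":0.2,"wx":0,"wy":0,"wz":0,"gripper":1}]'
python3 - <<'E'
from h import *
o=np.array([.576,.223]);psi=-.128
zc=R.from_euler('z',psi).apply([-.5,0,.8660254]); 
delta(np.r_[o,.14]+zc*.045,down(np.pi/2+psi,np.pi/6))
E
```

```text
time: 7.78
position: [0.5533, 0.2271, 0.1793]
ee_rot: [2.031, 1.786, 0.482]
contact_force: [-9.3, 1.0, 7.9]
grip_width: 0.24
grasp_force: 72.4
time: 8.15
position: [0.5534, 0.2271, 0.1793]
ee_rot: [2.029, 1.786, 0.483]
contact_force: [-25.2, -1.5, 26.8]
grip_width: 0.243
grasp_force: 76.0
shift cm [-0.12  0.02  0.05] turn [0.005 0.    0.001]
```

Run:
```python
from h import *
o=np.array([.576,.223])
w=cam('wrist','wr5'); c=cam('scene','sc5')
P=proj(c,[np.r_[o,.16]])[0].astype(int); k=c['img'][P[1]-50:P[1]+50,P[0]-50:P[0]+50,::-1]
im=cv2.resize(w['img'][0:200,180:380,::-1],(400,400))
cv2.imwrite('pics/j5.png',np.hstack([im,cv2.resize(k,(400,400),interpolation=cv2.INTER_CUBIC)]))
```

```text
(no output)
```

View pics/j5.png

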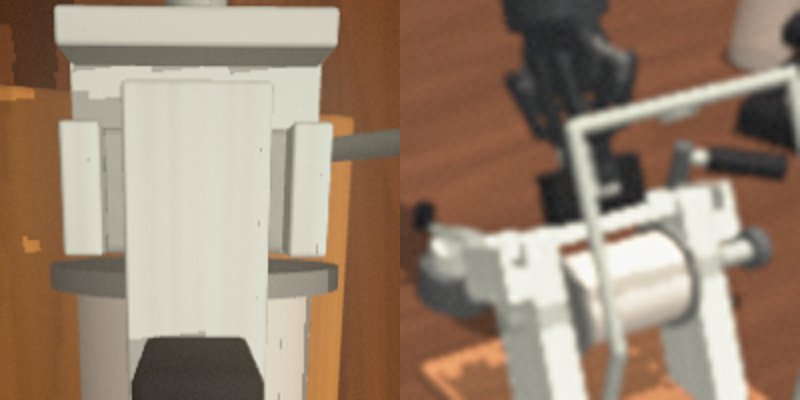

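The bar sits between the walls in the +y saddle (123–270, with gaps to 101 and 290). In the scene view it also lies down in the near slot. Releasing it and retreating along the slot normal.

```bash
python3 -m crank '[{"x":0,"y":0,"z":-0.2,"wx":0,"wy":0,"wz":0,"gripper":1},{"x":0,"y":0,"z":-0.2,"wx":0,"wy":0,"wz":0,"gripper":1},{"x":0,"y":0,"z":-0.2,"wx":0,"wy":0,"wz":0,"gripper":-0.1},{"x":0,"y":0,"z":-0.2,"wx":0,"wy":0,"wz":0,"gripper":-0.1},{"x":0,"y":0,"z":-0.2,"wx":0,"wy":0,"wz":0,"gripper":-0.1},{"x":0,"y":0,"z":-0.2,"wx":0,"wy":0,"wz":0,"gripper":-0.1},{"x":0,"y":0,"z":-1.5,"wx":0,"wy":0,"wz":0,"gripper":-0.1},{"x":0,"y":0,"z":-3,"wx":0,"wy":0,"wz":0,"gripper":-0.1}]' && python3 -m crank '[{"x":0,"y":0,"z":-5,"wx":0,"wy":0,"wz":0,"gripper":-0.1},{"x":0,"y":0,"z":-10,"wx":0,"wy":0,"wz":0,"gripper":-0.1},{"x":0,"y":0,"z":-13,"wx":0,"wy":0,"wz":0,"gripper":-0.1},{"x":0,"y":0,"z":-13,"wx":0,"wy":0,"wz":0,"gripper":-0.1},{"x":0,"y":0,"z":-13,"wx":0,"wy":0,"wz":0,"gripper":-0.1}]'
python3 - <<'E'
from h import *
w=cam('wrist','wr6'); c=cam('top','top6')
k=cv2.resize(c['img'][135:215,140:240,::-1],(480,384),interpolation=cv2.INTER_CUBIC)
im=cv2.resize(w['img'][:,:,::-1],(512,384))
cv2.imwrite('pics/j6.png',np.hstack([im,k])[:,:]); cv2.imwrite('pics/j6.png',cv2.resize(np.hstack([im,k]),(800,310)))
E
```

```text
time: 9.25
position: [0.5393, 0.2287, 0.2031]
ee_rot: [2.032, 1.786, 0.481]
contact_force: [-0.2, 0.5, 0.2]
grip_width: 0.545
grasp_force: 0.0
time: 9.88
position: [0.4746, 0.237, 0.3147]
ee_rot: [2.031, 1.786, 0.481]
contact_force: [0.5, -0.2, -0.1]
grip_width: 0.548
grasp_force: 0.0
```

View pics/j6.png

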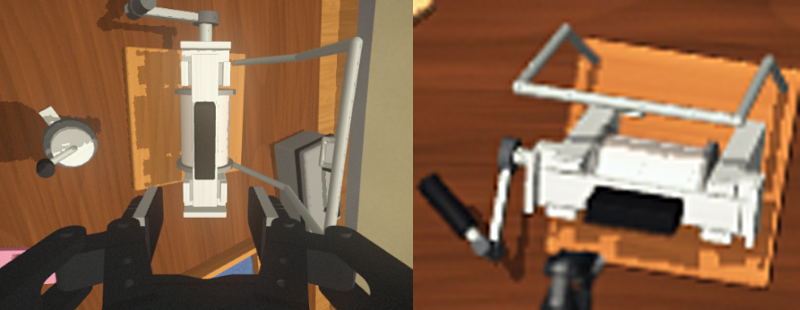

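The bar is home in both saddles and released (wrist view (205,130), walls visible either side at both ends). The grip points from its hinge at (490,250) to (430,180) in the right panel. Next I'll push it from its inner side with closed fingers.

Run:
```python
from h import *
o=np.array([.576,.223]);psi=-.128
A=R.from_euler('z',psi); h=np.r_[o,0]+A.apply([-.065,.136,0]); T=down(np.pi/2+psi)
f=lambda a,b,z:h+A.apply([a,b,0])+[0,0,z]
print(f(80,27,0)*0+f(.08,.027,.24))
delta(f(-.03,.04,.27),T)
delta(f(.08,.027,.24),T,f(-.03,.04,.27),T)
```

```text
[0.61168436 0.38275176 0.24      ]
shift cm [17.54 -1.55  4.1 ] turn [ 0.525  0.002 -0.001]
shift cm [-1.3 11.   3. ] turn [0. 0. 0.]
```

```bash
python3 -m crank '[{"x":5.8,"y":-0.5,"z":1.4,"wx":0.18,"wy":0,"wz":0,"gripper":1},{"x":11.5,"y":-1,"z":2.7,"wx":0.35,"wy":0,"wz":0,"gripper":1},{"x":17.5,"y":-1.5,"z":4.1,"wx":0.525,"wy":0,"wz":0,"gripper":1},{"x":17.5,"y":-1.5,"z":4.1,"wx":0.525,"wy":0,"wz":0,"gripper":1},{"x":17.5,"y":-1.5,"z":4.1,"wx":0.525,"wy":0,"wz":0,"gripper":1},{"x":17.5,"y":-1.5,"z":4.1,"wx":0.525,"wy":0,"wz":0,"gripper":1}]' 40 && python3 -m crank '[{"x":-0.6,"y":5.5,"z":1.5,"wx":0,"wy":0,"wz":0,"gripper":1},{"x":-1.3,"y":11,"z":3,"wx":0,"wy":0,"wz":0,"gripper":1},{"x":-1.3,"y":11,"z":3,"wx":0,"wy":0,"wz":0,"gripper":1},{"x":-1.3,"y":11,"z":3,"wx":0,"wy":0,"wz":0,"gripper":1}]'
python3 - <<'E'
from h import *
o=np.array([.576,.223]);psi=-.128
A=R.from_euler('z',psi); h=np.r_[o,0]+A.apply([-.065,.136,0]); T=down(np.pi/2+psi)
f=lambda a,b,z:h+A.apply([a,b,0])+[0,0,z]
delta(f(.08,.027,.141),T)
w=cam('wrist','wr7'); im=w['img'][:,:,::-1].copy()
for q in (f(0,0,.136),f(.08*np.cos(.83),.08*np.sin(.83),.136),f(.08,.027,.122)): 
    u=proj(w,[q])[0]; cv2.circle(im,tuple(int(v) for v in u),4,(0,0,255),1)
cv2.imwrite('pics/wr7b.png',im)
E
```

```text
time: 10.72
position: [0.5043, 0.4087, 0.2737]
ee_rot: [2.358, 2.072, 0.005]
contact_force: [0.7, 0.1, 0.4]
grip_width: -0.002
grasp_force: 0.0
time: 11.22
position: [0.6119, 0.382, 0.245]
ee_rot: [2.359, 2.071, 0.006]
contact_force: [-0.5, -0.0, 0.9]
grip_width: -0.001
grasp_force: 0.0
shift cm [ 0.06 -0.08 10.4 ] turn [ 0.005 -0.001 -0.001]
```

View pics/wr7b.png

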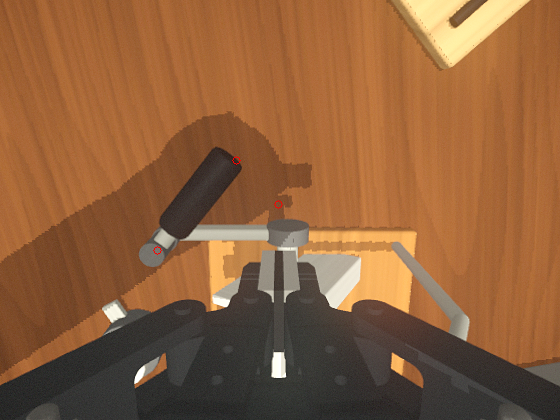

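The view agrees with the model: hinge at (152,253), grip end at about (230,155). The descent point (278,204) is clear of both the grip and the crank hub.

```bash
python3 -m crank '[{"x":0,"y":0,"z":4,"wx":0,"wy":0,"wz":0,"gripper":1},{"x":0,"y":0,"z":8,"wx":0,"wy":0,"wz":0,"gripper":1},{"x":0,"y":0,"z":10.3,"wx":0,"wy":0,"wz":0,"gripper":1},{"x":0,"y":0,"z":10.3,"wx":0,"wy":0,"wz":0,"gripper":1},{"x":0,"y":0,"z":10.3,"wx":0,"wy":0,"wz":0,"gripper":1}]' && python3 -m crank '[{"x":0.6,"y":-1,"z":0,"wx":0,"wy":0,"wz":0,"gripper":1},{"x":1.3,"y":-2,"z":0,"wx":0,"wy":0,"wz":0,"gripper":1},{"x":1.7,"y":-3,"z":0,"wx":0,"wy":0,"wz":0,"gripper":1},{"x":2.1,"y":-4,"z":0,"wx":0,"wy":0,"wz":0,"gripper":1},{"x":2.2,"y":-4.7,"z":0,"wx":0,"wy":0,"wz":0,"gripper":1},{"x":2.3,"y":-5.1,"z":0,"wx":0,"wy":0,"wz":0,"gripper":1},{"x":2.3,"y":-5.1,"z":0,"wx":0,"wy":0,"wz":0,"gripper":1}]'
```

```text
time: 11.9
position: [0.6129, 0.3835, 0.1417]
ee_rot: [2.357, 2.073, 0.007]
contact_force: [-0.6, 0.8, 0.2]
grip_width: -0.001
grasp_force: 0.0
time: 12.78
position: [0.5644, 0.4118, 0.1386]
ee_rot: [2.358, 2.073, -0.0]
contact_force: [0.3, 0.0, -0.3]
grip_width: 0.001
grasp_force: 0.0
```

```bash
python3 -m crank '[{"x":0,"y":-0.3,"z":-0.1,"wx":0,"wy":0,"wz":0,"gripper":1},{"x":0,"y":-0.5,"z":-0.1,"wx":0,"wy":0,"wz":0,"gripper":1},{"x":0,"y":-0.5,"z":-0.1,"wx":0,"wy":0,"wz":0,"gripper":1}]'; python3 -m crank '[{"x":0,"y":-0.2,"z":0,"wx":0,"wy":0,"wz":0,"gripper":1},{"x":0,"y":-0.4,"z":0,"wx":0,"wy":0,"wz":0,"gripper":1},{"x":0,"y":-0.4,"z":0,"wx":0,"wy":0,"wz":0,"gripper":1}]'
python3 - <<'E'
from h import *
w=cam('wrist','wr8'); cv2.imwrite('pics/wr8b.png',w['img'][:,:,::-1])
E
```

```text
time: 13.15
position: [0.56, 0.4125, 0.1398]
ee_rot: [2.358, 2.073, 0.001]
contact_force: [1.5, -0.1, -0.0]
grip_width: 0.001
grasp_force: 0.2
time: 13.52
position: [0.5592, 0.4126, 0.14]
ee_rot: [2.356, 2.068, 0.008]
contact_force: [8.8, 0.0, -4.4]
grip_width: 0.0
grasp_force: 4.6
```

View pics/wr8b.png

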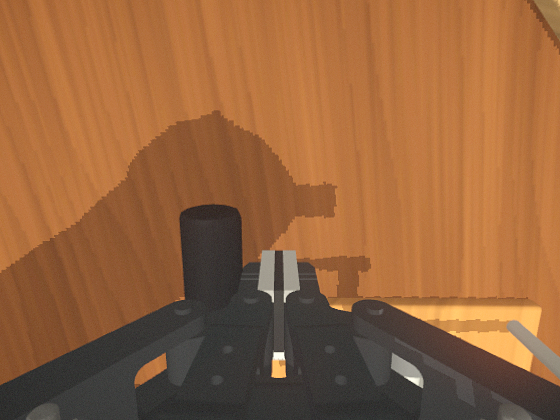

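The grip at (211,250) now points straight along +y, and the end stop is felt at 8.8 N. Backing off and checking.

```bash
python3 -m crank '[{"x":0,"y":1,"z":0,"wx":0,"wy":0,"wz":0,"gripper":1},{"x":0,"y":2,"z":0,"wx":0,"wy":0,"wz":0,"gripper":1},{"x":0.5,"y":2,"z":-4,"wx":0,"wy":0,"wz":0,"gripper":1},{"x":0.5,"y":2,"z":-9,"wx":0,"wy":0,"wz":0,"gripper":1},{"x":0.5,"y":2,"z":-14,"wx":0,"wy":0,"wz":0,"gripper":1},{"x":0.5,"y":2,"z":-19,"wx":0,"wy":0,"wz":0,"gripper":1},{"x":0.5,"y":2,"z":-20,"wx":0,"wy":0,"wz":0,"gripper":1},{"x":0.5,"y":2,"z":-20,"wx":0,"wy":0,"wz":0,"gripper":1}]' && python3 -m crank '[{"x":6,"y":-2,"z":0,"wx":0,"wy":0,"wz":0,"gripper":1},{"x":6,"y":-8,"z":0,"wx":0,"wy":0,"wz":0,"gripper":1},{"x":6,"y":-14,"z":0,"wx":0,"wy":0,"wz":0,"gripper":1},{"x":6,"y":-14,"z":0,"wx":0,"wy":0,"wz":0,"gripper":1},{"x":6,"y":-14,"z":0,"wx":0,"wy":0,"wz":0,"gripper":1},{"x":6,"y":-14,"z":0,"wx":0,"wy":0,"wz":0,"gripper":1}]'
python3 - <<'E'
from h import *
c=cam('top','top9'); s=cam('scene','sc9')
a=cv2.resize(c['img'][130:220,120:240,::-1],(400,300),interpolation=cv2.INTER_CUBIC)
b=cv2.resize(s['img'][150:300,310:510,::-1],(400,300),interpolation=cv2.INTER_CUBIC)
cv2.imwrite('pics/j9.png',np.hstack([a,b]))
E
```

```text
time: 14.58
position: [0.5765, 0.4157, 0.3401]
ee_rot: [2.358, 2.073, 0.003]
contact_force: [-0.1, 0.1, -0.1]
grip_width: -0.003
grasp_force: 0.0
time: 15.32
position: [0.4464, 0.4927, 0.3388]
ee_rot: [2.36, 2.071, 0.001]
contact_force: [0.6, 0.3, 0.7]
grip_width: -0.004
grasp_force: 0.0
```

View pics/j9.png

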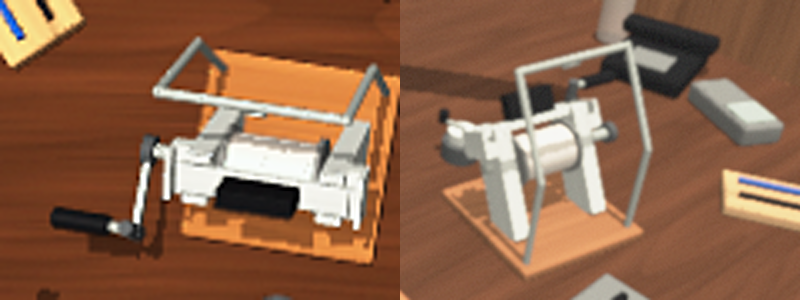

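The bar lies home in both saddles. The grip runs from (130,228) to (55,215), parallel to the spool axis, and the robot is clear. Handing in.

```bash
python3 -c "
from bench import job; print(job.sign_off())"
```

```text
the job is handed in; nothing more can be done
None
```

The job is handed in: the long bar lies home in both saddles and is released, the crank grip is folded out to its end stop, and the robot stands clear; I saw no contact with the short bar, bottle or reel, and no verdict was returned.

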